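# Reset the tripped overload relay in the garment conveyor's control box

### The job

The dry cleaner's garment conveyor has tripped (the power is off and the cover's thumb nuts are already in the dish): lift the cover off the two studs of the grey control box and lay it on the mat, then push the one reset button that has popped out fully home. Finally put the cover back over both studs so that it lies flat on the box, and let go. The cover is thin, brittle plastic: hold it with a light grip, set it down and seat it gently, never forcing it, and leave the other things on the counter where they are.

Things in the scene. Friction and masses are not known exactly. Their poses are not given: they have to be found in the camera images.
- box: Grey sheet-steel control box, fixed to the counter, open-topped: 150 mm along its x, 200 mm along its y, rim 75 mm high, walls 5 mm. Origin: centre of its underside, on the counter; z up. Inside, three white relays at x = 0, y = -44, 0 and 44 mm, each with a blue reset button; only the two brass studs stand above the rim. Two conduits stick out 30 mm from the +x wall, below the rim.
- stud_p (a point): Tip of the brass stud on the box at its x = 0, y = +85 mm. Upright, 10 mm diameter, 20 mm tall above the rim level (tip 95 mm above the counter); the top 9 mm tapers to 5 mm. The cover's hole goes over it.
- stud_n (a point): Tip of the other, identical stud, at the box's x = 0, y = -85 mm.
- cover: Loose light-grey plastic cover plate, 150 mm (its x) by 200 mm (its y) by 6 mm, about 0.25 kg, flat underneath, two 13 mm through holes at x = 0, y = +85 and -85 mm. Origin: centre of its underside; z up. Starts seated on the box with the box's axes, its origin 75 mm above the box's; half a turn round also fits. Cracks if pressed on box or mat with over 60 N, or dropped over 10 mm.
- cover_grip (a point): Centre of the top of the black moulded grip bar in the middle of the cover, 36 mm above the cover's underside; axes as the cover's. The bar is 80 mm along y, 16 mm wide in x and stands 30 mm above the plate: pinch it across its 16 mm width. The cover cracks if the fingers together load it with more than 160 N (gripping with up to 50 N is safe).
- mat: Thin dark-teal rubber mat, fixed, 220 mm along its x, 270 mm along its y, 4 mm thick; origin: centre of its underside, on the counter. The cover is laid here, flat, its middle within 80 mm of the mat's middle.
- reset_top (a point): Centre of the top of the popped-out blue reset button (20 mm diameter) on one of the three relays; which one differs between episodes. Popped out it stands 12 mm proud of its relay on a yellow stem, its top 71.5 mm above the counter; pushed home its top is 62.5 mm above the counter, like the two other buttons.
- reset (a joint): Travel of the popped-out reset button, m: 0 = fully out, 0.009 = fully home. It moves straight down against about 4 N and stays where it is left.
- jar: Bystander: amber shoe-cream jar with black lid, 57 mm across, 52 mm tall, standing between box and mat; origin under its centre.
- spray: Bystander: blue spray can, 54 mm across, 179 mm tall; origin under its centre.
- brush: Bystander: wooden shoe brush, 50 x 155 x 42 mm, bristles down, near the robot; origin under its centre.
- dish: Bystander: white dish, 90 mm across, 20 mm tall, with two brass thumb nuts; origin under its centre.
- stapler: Bystander: red stapler, 40 x 135 x 60 mm; origin under its centre.
- terminal: Bystander: black card terminal, 165 x 78 x 30 mm; origin under its centre.
- hanger: Bystander: wooden clothes hanger lying flat, 400 mm along x, 16 mm thick; origin on the counter, amid its bar.
There are look-alikes about, which are no part of the job. What is meant by the cover is not brown, and is the larger of those in its own colour.

How it is judged:
On the way, in this order (a step that is already met when the one before it is completed fails the run):
1. the cover lies flat on the mat, let go (its middle within 80 mm of the mat's) (horizontal distance between cover and mat below 0.08 m and height (world z) of cover below 0.01 m and angle between cover's own z axis and vertical below 0.06 rad and contact force between the fingers and cover below 0.1 N), for 0.2 s.
2. the popped-out reset button is pushed home (value of joint reset above 0.0075 m), for 0.1 s.
At the end, for the whole second after the job is handed in: The reset button is home (at least 7.5 of its 9 mm), and the cover is back over both studs, flat on the box rim (underside within 2.5 mm of the rim, centred within 5 mm, tilt under 0.03 rad, in line within 0.05 rad), at rest and let go (value of joint reset above 0.0075 m and horizontal distance between cover and box below 0.005 m and z of cover in the frame of box between 0.072 and 0.0775 m and angle between the z axis of cover and the z axis of box, either way round below 0.03 rad and angle between the y axis of cover and the y axis of box, either way round below 0.05 rad and angle between cover's own z axis and vertical below 0.03 rad and contact force between the fingers and cover below 0.1 N and linear speed of cover below 0.01 m/s); the robot touches nothing.
It fails at once if the cover is squeezed: the fingers together load it with more than 160 N (contact force between the fingers and cover above 160 N).
It fails at once if the cover is forced or knocked against the box with more than 60 N (contact force between cover and box above 60 N).
It fails at once if the cover is pressed or knocked on the mat with more than 60 N (contact force between cover and mat above 60 N).
It fails at once if the cover is let fall (it drops freely, out of the fingers, from more than about 12 mm) (contact force between the fingers and cover below 0.1 N and linear speed of cover above 0.5 m/s).
It fails at once if another thing on the counter is shifted by more than 30 mm (distance of any of jar, spray, brush, dish, stapler, terminal, hanger from where it was at the start of the episode above 0.03 m).
It also fails if it takes over 72 s, if anything falls off the work surface, if the arm or the gripper's body presses on something with over 40 N, if the wrist force passes 120 N, or if a joint passes its speed limit or range.

### The arm

A 6-joint arm with a two-finger parallel gripper is mounted at the origin on the work surface. World frame = base frame: x ahead of the robot, y to its left, z up, the work surface at z = 0. Lengths are in m, angles in rad, forces in N, time in s.
With the tool pointing down it reaches from about 0.375 to 0.975 m from the base axis. Payload 3.8 kg.
Tool frame: the origin (TCP) lies between the finger pads; the fingertips stand 14 mm ahead of it and the grasp point (between the pads) lies 5 mm behind it; z points along the fingers, y is the line along which they close (so a half turn about z gives the same grasp; the last joint's range is limited). The gripper opens to 85 mm and grips with 20 to 120 N. Pads are 22 mm wide; open, the fingers measure 114 mm over their backs; the gripper's body (76 mm by 85 mm) begins 54 mm behind the grasp point. The pads swing forward as they close: fully open they stand 13 mm farther back than shut.
Start: joints at [-1.315, 0.264, 1.604, -0, 1.274, -0.037], TCP at [0.195, -0.646, 0.245] pointing down, gripper open.
Joint ranges: [-2.63, 2.63], [-0.94, 2.18], [0.31, 2.57], [-1.31, 4.45], [0, 2.66], [-2.55, 2.55]. Speed limits (rad/s): [2.57, 2.57, 3.14, 3.14, 3.14, 3.14].

### API

Orientations are given as a rotation vector (axis times angle).
In Python, from cell import bot gives the robot as it stands.
- The arm moves only by the tool arm_command, never from a script. Its arguments are lists of equal length, an entry for each row: "fingers": the closure, from 0 (fully open) to 1 (shut); "slide": the shift along the world's x, y, z in cm, a list of three; "roll": the turn about the world's z in degrees. In form: {"fingers": [fingers, ...], "slide": [[dx, dy, dz], ...], "roll": [roll, ...]}. A call has 1 to 5 rows; each row shifts and turns the commanded pose from where the row before left it; what a row does not reach is not made up. A row lasts 1/10 s, in which the tool goes at most 50 mm and 8.59 degrees, less where a joint would pass 70% of its speed; a pose out of reach is approached as far as the arm can. A call with a gripper value outside its range is refused whole. The fingers move at their own pace and stop on an object; "squeeze" is the grip in N (left out, the last holds). Time passes only in rows, so rows that do not move let the fingers close. It gives the time, the measured TCP pose, the force, the opening and the grip force at its end, in the units of the state.
- bot.get_state(): the state, without advancing time (a new reading comes with each control period).
- bot.get_image(name): name is "scene" or "top"; returns a dict with "image" (400x640x3 uint8, blue, green, red), "range_z" (400x640 float32, m along the optical axis (not along the pixel's ray), 0 where there is no reading), "mtx" (3x3 intrinsics, pixels), "k1" (the pictures are not rectified: a ray, as slopes to the right and down, at radius r is drawn at 1 + k1 r^2 times it, then the intrinsics apply), "eye" and "attitude" of the camera in the world. Camera axes: x right, y up, looking along -z (the intrinsics and any distortion apply to the point x, -y, -z); pixel columns grow to the right and rows downward; lengths in m; the calibration is good to about 2 mm. A picture is of the moment at which its call begins.
- bot.finish_job(): hands the job in; it is judged then, once.
The state is a dict: "time": time; "qpos": joint angles; "joint_velocities": joint speeds; "joint_torque": joint torques, N m; "ee_pos": TCP position; "orientation": TCP orientation; "contact_force": force on the tool from outside, world axes, zero at the start; "ft_torque": the same for the moment, N m; "opening": finger opening in m; "grip_force": force on a finger pad.
Only numpy, scipy, OpenCV 4.12 (cv2) and the standard library are available. Lean on these libraries where they do the work, as an engineer would, in place of code of your own. Each camera call takes 0.05 s, during which the arm holds its last target. There are 200 camera calls.

## Working session

There is one attempt and no reset: what is moved stays moved. The work goes in short steps, Python scripts to look and compute and a tool call to move; the robot and the scene stay as the last step left them, time stands still between calls to the robot, and variables do not carry over. Pictures are saved under pics/ and viewed, at most 10 in all, crops included, and the job is handed in when it is done.

Besides the shell and the picture viewer there is one more tool, called as name(argument=value, ...), one argument or row to a line, values as JSON. arm_command: Moves the arm, as the interface text tells. Its arguments: {"type":"object","properties":{"fingers":{"type":"array","items":{"type":"number"}},"slide":{"type":"array","items":{"type":"array","items":{"type":"number"}}},"roll":{"type":"array","items":{"type":"number"}},"squeeze":{"type":"number"}},"required":["fingers","slide","roll"]}

```bash
mkdir -p pics
cat > h.py <<'E'
import numpy as np, cv2
from cell import bot
from scipy.spatial.transform import Rotation as R
def snap(n):
    d=bot.get_image(n); 
    return d
def att(d):
    a=np.array(d["attitude"],float)
    return a if a.shape==(3,3) else R.from_rotvec(a).as_matrix()
def ray(d,u,v):
    K=d["mtx"];k=d["k1"]
    p=cv2.undistortPoints(np.array([[[u,v]]],float),np.array(K,float),np.array([k,0,0,0,0],float))[0,0]
    return att(d)@np.array([p[0],-p[1],-1.0])
def at_z(d,u,v,z):
    e=np.array(d["eye"]);r=ray(d,u,v);return e+r*(z-e[2])/r[2]
def depth(d,u,v):
    w=d["range_z"][int(v)-1:int(v)+2,int(u)-1:int(u)+2];w=w[w>0]
    return np.array(d["eye"])+ray(d,u,v)*np.median(w)
E
python3 - <<'E'
from h import *
for n in("scene","top"):
    d=snap(n);cv2.imwrite(f"pics/{n}0.png",d["image"]);np.save(n+"0.npy",d,allow_pickle=True)
    print(n,d["eye"],d["attitude"],d["mtx"],d["k1"])
print(bot.get_state())
E
```

```text
scene [1.29998333 0.64618291 0.91012094] [0.48796972 1.00393714 2.09974277] [[379.17585076   0.         317.20428206]
 [  0.         379.17585076 197.17665424]
 [  0.           0.           1.        ]] 0.024837043307433377
top [0.38850334 0.00196409 1.20937502] [ 0.06585977 -0.10113555 -1.55951379] [[390.17211808   0.         323.8098622 ]
 [  0.         390.17211808 199.51026952]
 [  0.           0.           1.        ]] -0.09581299789471981
{'time': 0.1, 'qpos': array([-1.31489810e+00,  2.64686749e-01,  1.60527482e+00,  3.08557338e-05,
        1.27371630e+00, -3.68791039e-02]), 'joint_velocities': array([-0.00054265, -0.00144418, -0.0051271 , -0.00051569, -0.00027218,
        0.00015753]), 'joint_torque': array([-3.38440896e-04, -5.16707897e+01, -3.68589807e+01, -6.34799221e-05,
        6.24001041e-03,  1.19881278e-05]), 'ee_pos': array([ 0.19466883, -0.64563609,  0.2440603 ]), 'orientation': array([-3.10593944e+00, -4.57935868e-01,  3.11717765e-04]), 'contact_force': array([0.46235794, 0.13536599, 0.31659608]), 'ft_torque': array([0.0541731 , 0.02002657, 0.04985689]), 'grip_force': 0.0, 'opening': 0.08541908485835817}
```

View pics/top0.png

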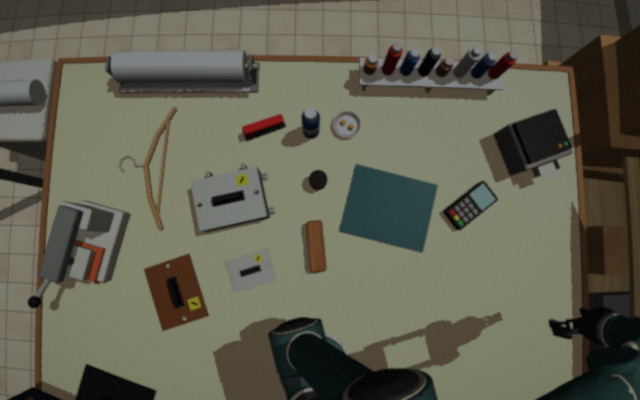

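View pics/scene0.png

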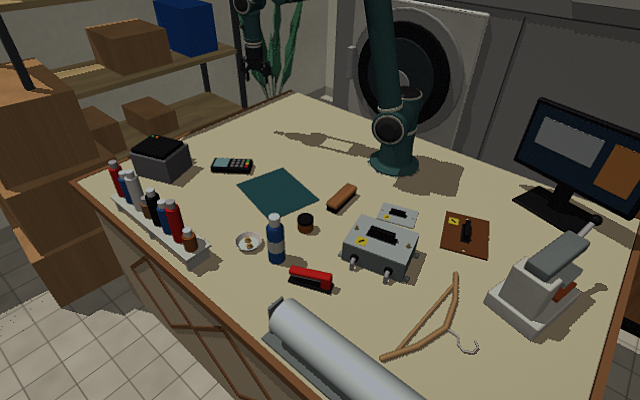

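Three candidate covers in the top view: the large light grey plate on the grey box at (229,197), a small grey plate on the counter at (250,270), and a brown plate at (176,292). The one at (229,197) fits, because it is grey, the larger of the two greys, and sits on the box with studs and conduits. The mat is at (389,208). I'll confirm the choice in an enlarged crop.

Run:
```python
from h import *
d=np.load("top0.npy",allow_pickle=True).item()
cv2.imwrite("pics/crop1.png",cv2.resize(d["image"][155:245,180:280],None,fx=6,fy=6,interpolation=cv2.INTER_CUBIC))
m=d["image"].astype(int); mk=((m[...,0]-m[...,2]>20)&(m[...,1]-m[...,2]>20)).astype(np.uint8)
mk[:, :330]=0;mk[:,450:]=0;mk[:150]=0;mk[260:]=0
c=max(cv2.findContours(mk,0,2)[0],key=cv2.contourArea)
r=cv2.minAreaRect(c);print(r)
b=[at_z(d,*p,.004)for p in cv2.boxPoints(r)];print(np.round(b,4));print(np.mean(b,0),[np.linalg.norm(b[i]-b[i-1]) for i in range(4)])
print(bot.get_state()["time"])
```

```text
((388.676513671875, 207.7941436767578), (83.67478942871094, 67.18236541748047), 14.03624439239502)
[[ 0.4226 -0.0752  0.004 ]
 [ 0.6276 -0.1258  0.004 ]
 [ 0.5665 -0.3842  0.004 ]
 [ 0.3614 -0.3283  0.004 ]]
[ 0.49452367 -0.22838579  0.004     ] [np.float64(0.26035611097600375), np.float64(0.21115891798336045), np.float64(0.2655346391484777), np.float64(0.21258299269925682)]
0.1
```

View pics/crop1.png

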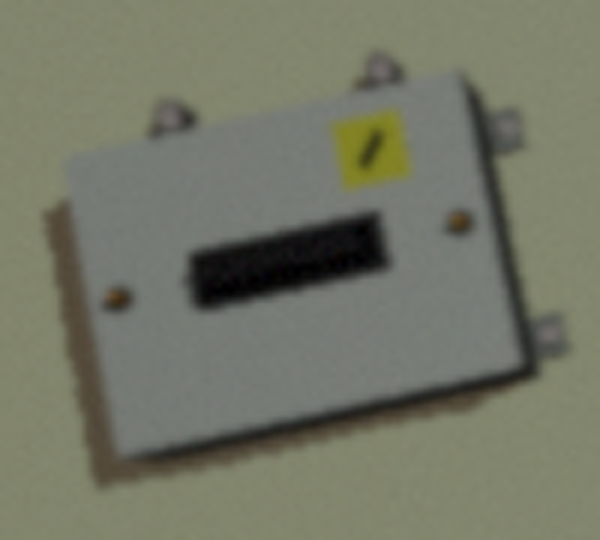

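The crop confirms it: a large light grey plate with two brass studs poking through, at crop (117,297) and (459,221), with its black grip bar at (288,260) and conduits on the +x side.

Run:
```python
from h import *
d=np.load("top0.npy",allow_pickle=True).item()
P=lambda x,y,z:at_z(d,180+(x+.5)/6-.5,155+(y+.5)/6-.5,z)
s1=P(117,297,.092);s2=P(459,221,.092);print(s1,s2,(s1+s2)/2,np.linalg.norm(s1-s2),np.degrees(np.arctan2(*(s1-s2)[:2][::-1])))
c=[P(*q,.081) for q in[(68,157),(462,75),(525,372),(115,458)]]
print(np.mean(c,0),[np.linalg.norm(c[i]-c[i-1]) for i in range(4)])
print([np.degrees(np.arctan2(*(c[i]-c[j])[:2][::-1])) for i,j in((0,1),(3,2),(0,3),(1,2))])
g=[P(*q,.111) for q in[(190,255),(380,213),(388,265),(200,308)]];print(np.mean(g,0),depth(d,180+288/6,155+260/6))
for n,u,v in(("jar",318,180),("spray",310,122),("brush",315,246)):print(n,depth(d,u,v))
s=bot.get_state();print(R.from_rotvec(s["orientation"]).as_matrix())
```

```text
[0.49088577 0.3370836  0.092     ] [0.52941007 0.17288165 0.092     ] [0.51014792 0.25498262 0.092     ] 0.16866061659691617 103.2036630391733
[0.50871076 0.25546887 0.081     ] [np.float64(0.14939318231645504), np.float64(0.19714967601941333), np.float64(0.14899940511312276), np.float64(0.20233595338233334)]
[np.float64(102.41580125252096), np.float64(102.52554621142676), np.float64(11.351992296633789), np.float64(13.343455308214835)]
[0.50750969 0.24983709 0.111     ] [0.50652538 0.249467   0.1101179 ]
jar [ 0.57109197 -0.00565134  0.0514082 ]
spray [0.7212024  0.01916743 0.1449861 ]
brush [0.37401688 0.00125032 0.03935091]
[[ 9.57448639e-01  2.88603281e-01 -4.99254362e-04]
 [ 2.88603694e-01 -9.57446504e-01  2.02477907e-03]
 [ 1.06348540e-04 -2.08270862e-03 -9.99997826e-01]]
```

arm_command(
  fingers=[0, 0, 0, 0, 0],
  slide=[
    [3, 3.9, 0],
    [3, 3.9, 0],
    [3, 3.9, 0],
    [3, 3.9, 0],
    [3, 3.9, 0],
  ],
  roll=[8, 8, 8, 8, 8],
  squeeze=30,
)

```text
time: 0.6
ee_pos: [0.3454, -0.4494, 0.2447]
orientation: [-2.759, -1.5, -0.0]
contact_force: [1.2, -0.9, -0.6]
opening: 0.0855
grip_force: 0.0
```

arm_command(
  fingers=[0, 0, 0, 0, 0],
  slide=[
    [2.5, 4.3, 0],
    [2.5, 4.3, 0],
    [2.5, 4.3, 0],
    [2.5, 4.3, 0],
    [2.5, 4.3, 0],
  ],
  roll=[8, 8, 8, 8, 8],
)

```text
time: 1.1
ee_pos: [0.4702, -0.2342, 0.245]
orientation: [-2.079, -2.354, 0.0]
contact_force: [0.6, -0.6, 0.7]
opening: 0.0852
grip_force: 0.0
```

arm_command(
  fingers=[0, 0, 0, 0, 0],
  slide=[
    [0, 4.9, 0],
    [0, 4.9, 0],
    [0, 4.9, 0],
    [0, 4.9, 0],
    [0, 4.9, 0],
  ],
  roll=[6, 0, 0, 0, 0],
)

```text
time: 1.6
ee_pos: [0.4691, 0.0106, 0.245]
orientation: [-1.961, -2.454, 0.0]
contact_force: [0.9, 1.1, 0.5]
opening: 0.0854
grip_force: 0.0
```

arm_command(
  fingers=[0, 0, 0, 0, 0],
  slide=[
    [1, 4.5, 0],
    [1, 4.5, 0],
    [1, 4.5, -2],
    [1, 4.5, -2],
    [0, 4.5, -2],
  ],
  roll=[0, 0, 0, 0, 0],
)

```text
time: 2.1
ee_pos: [0.5104, 0.2353, 0.1848]
orientation: [1.96, 2.454, 0.001]
contact_force: [-0.4, 0.3, 0.1]
opening: 0.0855
grip_force: 0.0
```

```bash
cat > st.py <<'E'
from h import *
s=bot.get_state();m=R.from_rotvec(s["orientation"]).as_matrix()
print(s["time"],np.round(s["ee_pos"],4),"yaw",np.degrees(np.arctan2(m[1,1],m[0,1])),s["qpos"].round(2),s["contact_force"].round(1),s["opening"],s["grip_force"])
E
python3 st.py
```

```text
2.1 [0.5104 0.2353 0.1848] yaw 12.779282900198782 [ 0.39  0.1   1.91 -0.    1.13  0.16] [-0.4  0.3  0.1] 0.08548247595257343 0.0
```

arm_command(
  fingers=[0, 0, 0, 0, 0],
  slide=[
    [0, 1.9, -2],
    [0, 0, -2],
    [0, 0, -2],
    [0, 0, -1.5],
    [0, 0, -1],
  ],
  roll=[0, 0, 0, 0, 0],
  squeeze=25,
)

```text
time: 2.6
ee_pos: [0.5088, 0.2518, 0.0987]
orientation: [-1.96, -2.454, 0.003]
contact_force: [0.5, 0.1, 0.6]
opening: 0.0854
grip_force: 0.0
```

Run:
```python
import st
from h import *
d=snap("scene");cv2.imwrite("pics/s1.png",cv2.resize(d["image"][190:300,320:440],None,fx=5,fy=5,interpolation=cv2.INTER_CUBIC))
```

```text
2.6 [0.5088 0.2518 0.0987] yaw 12.773104391681338 [ 0.42  0.2   1.97 -0.    0.97  0.19] [0.5 0.1 0.6] 0.08542952124475968 0.0
```

View pics/s1.png

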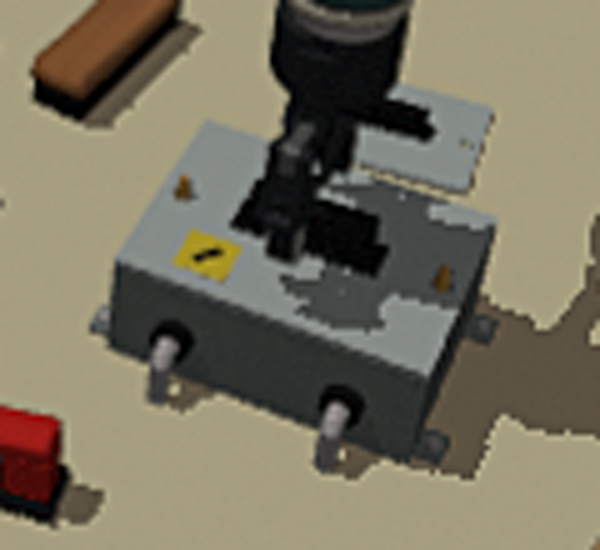

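The fingers straddle the bar near its middle (crop 290,240). Next I close with a light grip.

arm_command(
  fingers=[0.4, 0.6, 0.7, 0.8, 0.85],
  slide=[
    [0, 0.2, 0],
    [0, 0, 0],
    [0, 0, 0],
    [0, 0, 0],
    [0, 0, 0],
  ],
  roll=[0, 0, 0, 0, 0],
  squeeze=25,
)

```text
time: 3.15
ee_pos: [0.5102, 0.2545, 0.1014]
orientation: [1.96, 2.454, 0.002]
contact_force: [1.5, 0.1, -1.1]
opening: 0.0153
grip_force: 24.6
```

arm_command(
  fingers=[0.9, 1, 1, 1, 1],
  slide=[
    [0, 0, 0],
    [0, 0, 0],
    [0, 0, 0],
    [0, 0, 0],
    [0, 0, 0],
  ],
  roll=[0, 0, 0, 0, 0],
)

```text
time: 3.65
ee_pos: [0.5102, 0.2545, 0.1014]
orientation: [1.96, 2.454, 0.002]
contact_force: [-1.5, -1.0, 5.5]
opening: 0.0153
grip_force: 25.8
```

arm_command(
  fingers=[1, 1, 1, 1, 1],
  slide=[
    [0, 0, 0.3],
    [0, 0, 0.5],
    [0, 0, 0.8],
    [0, 0, 1],
    [0, 0, 1],
  ],
  roll=[0, 0, 0, 0, 0],
  squeeze=40,
)

```text
time: 4.15
ee_pos: [0.5096, 0.2542, 0.1372]
orientation: [-1.96, -2.455, 0.001]
contact_force: [0.1, 0.0, -2.6]
opening: 0.0152
grip_force: 39.2
```

arm_command(
  fingers=[1, 1, 1, 1, 1],
  slide=[
    [0, 0, 1.5],
    [0, 0, 1.5],
    [0, 0, 1.5],
    [0, 0, 0.5],
    [0, 0, 0],
  ],
  roll=[0, 0, 0, 0, 0],
)

```text
time: 4.65
ee_pos: [0.5107, 0.2547, 0.1883]
orientation: [1.96, 2.454, 0.004]
contact_force: [-0.5, 1.1, -2.8]
opening: 0.0151
grip_force: 39.3
```

Run:
```python
import st
from h import *
d=snap("scene");cv2.imwrite("pics/s2.png",cv2.resize(d["image"][150:300,300:460],None,fx=4,fy=4,interpolation=cv2.INTER_CUBIC));np.save("s2.npy",d,allow_pickle=True)
```

```text
4.65 [0.5107 0.2547 0.1883] yaw 12.774420276924857 [ 0.42  0.11  1.89 -0.    1.13  0.2 ] [-0.5  1.1 -2.8] 0.015129414131457807 39.32693123817444
```

View pics/s2.png

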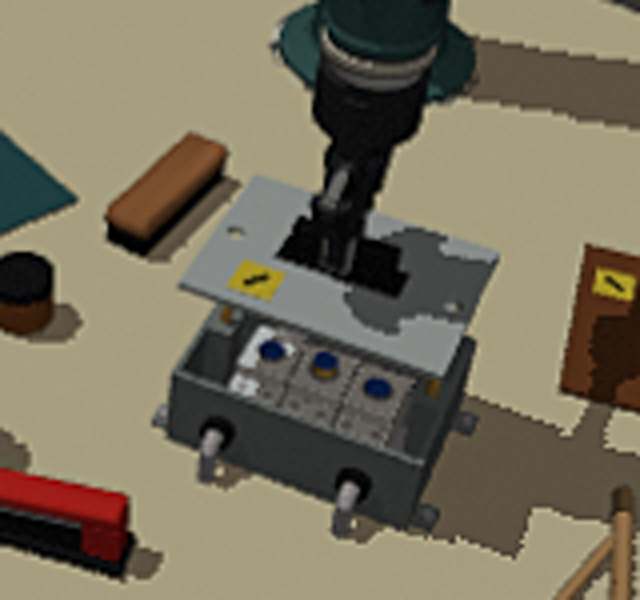

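The cover hangs level, and the middle button (crop 325,365) shows a yellow stem, so it looks like the popped one. Carrying the cover to the mat now.

arm_command(
  fingers=[1, 1, 1, 1, 1],
  slide=[
    [0, -2, 0],
    [0, -3.5, 0],
    [0, -4.3, 0],
    [-0.5, -4.3, 0],
    [-0.5, -4.3, 0],
  ],
  roll=[0, 0, 0, 0, 0],
)

```text
time: 5.2
ee_pos: [0.4986, 0.0688, 0.1853]
orientation: [-1.959, -2.455, 0.002]
contact_force: [0.7, -0.5, -2.0]
opening: 0.0151
grip_force: 39.2
```

arm_command(
  fingers=[1, 1, 1, 1, 1],
  slide=[
    [-0.5, -4.3, 0],
    [0, -4.3, 0],
    [0, -4.3, 0],
    [0, -4.3, 0],
    [0, -4.3, 0],
  ],
  roll=[0, 0, 0, 0, 0],
)

```text
time: 5.7
ee_pos: [0.4937, -0.1462, 0.1855]
orientation: [-1.96, -2.453, 0.001]
contact_force: [0.9, 0.8, -2.7]
opening: 0.0151
grip_force: 39.2
```

arm_command(
  fingers=[1, 1, 1, 1, 1],
  slide=[
    [0, -4.2, -1.5],
    [0, -3, -2.5],
    [0, -1.2, -3],
    [0, 0, -3],
    [0, 0, -2],
  ],
  roll=[0, 0, 0, 0, 0],
)

```text
time: 6.2
ee_pos: [0.4923, -0.2285, 0.063]
orientation: [-1.959, -2.449, 0.001]
contact_force: [-0.2, 0.4, -2.8]
opening: 0.0153
grip_force: 39.2
```

arm_command(
  fingers=[1, 1, 1, 1, 1],
  slide=[
    [0, 0, -1.5],
    [0, 0, -0.8],
    [0, 0, -0.5],
    [0, 0, -0.2],
    [0, 0, 0],
  ],
  roll=[0, 0, 0, 0, 0],
)

```text
time: 6.7
ee_pos: [0.4954, -0.2289, 0.0371]
orientation: [1.959, 2.454, 0.0]
contact_force: [-0.3, 0.1, -3.7]
opening: 0.0151
grip_force: 39.2
```

arm_command(
  fingers=[1, 1, 1, 1],
  slide=[
    [0, 0, -0.2],
    [0, 0, -0.2],
    [0, 0, -0.1],
    [0, 0, 0],
  ],
  roll=[0, 0, 0, 0],
)

```text
time: 7.1
ee_pos: [0.4946, -0.2287, 0.0315]
orientation: [-1.96, -2.455, 0.0]
contact_force: [-0.5, 0.3, -2.9]
opening: 0.0151
grip_force: 39.2
```

arm_command(
  fingers=[1, 1],
  slide=[
    [0, 0, -0.1],
    [0, 0, 0],
  ],
  roll=[0, 0],
)

```text
time: 7.3
ee_pos: [0.4948, -0.2288, 0.0305]
orientation: [1.96, 2.455, 0.0]
contact_force: [1.0, 0.2, -2.9]
opening: 0.0152
grip_force: 39.4
```

arm_command(
  fingers=[1, 1, 1, 1],
  slide=[
    [0, 0, -0.1],
    [0, 0, 0],
    [0, 0, -0.05],
    [0, 0, 0],
  ],
  roll=[0, 0, 0, 0],
)

```text
time: 7.7
ee_pos: [0.4948, -0.2288, 0.0304]
orientation: [-1.96, -2.455, 0.0]
contact_force: [-4.2, 1.0, 7.6]
opening: 0.0153
grip_force: 40.8
```

Contact with the mat is felt: the vertical force went from -3 to +8 N. Releasing and rising.

arm_command(
  fingers=[0.5, 0.2, 0, 0, 0],
  slide=[
    [0, 0, 0],
    [0, 0, 0],
    [0, 0, 0],
    [0, 0, 0],
    [0, 0, 0],
  ],
  roll=[0, 0, 0, 0, 0],
)

```text
time: 8.2
ee_pos: [0.4947, -0.2287, 0.0289]
orientation: [-1.96, -2.455, 0.0]
contact_force: [0.2, 0.9, 0.2]
opening: 0.085
grip_force: 0.0
```

arm_command(
  fingers=[0, 0, 0, 0, 0],
  slide=[
    [0, 0, 1],
    [0, 0, 3],
    [0, 0, 4],
    [0, 0, 4.5],
    [0, 0, 4.5],
  ],
  roll=[0, 0, 0, 0, 0],
)

```text
time: 8.7
ee_pos: [0.4943, -0.2285, 0.2011]
orientation: [-1.96, -2.455, 0.0]
contact_force: [0.5, -0.4, -0.1]
opening: 0.0851
grip_force: 0.0
```

Run:
```python
import st
from h import *
d=snap("top");np.save("t1.npy",d,allow_pickle=True)
a=cv2.resize(d["image"][155:245,180:280],None,fx=5,fy=5,interpolation=cv2.INTER_CUBIC)
b=cv2.resize(d["image"][155:265,330:450],None,fx=4,fy=4,interpolation=cv2.INTER_CUBIC)[:,:290]
b=cv2.resize(d["image"][150:265,332:447],(450,450),interpolation=cv2.INTER_CUBIC)
a=a[:, :350] if 0 else cv2.resize(d["image"][160:240,190:275],(425,400),interpolation=cv2.INTER_CUBIC)
a=cv2.copyMakeBorder(a,0,50,0,0,0)
cv2.imwrite("pics/t1.png",np.hstack([a[:,:350] if 0 else a,b[:,:375]]))
```

```text
8.7 [ 0.4943 -0.2285  0.2011] yaw 12.774963579702927 [-0.48  0.05  1.93 -0.    1.16 -0.7 ] [ 0.5 -0.4 -0.1] 0.08514548245590774 0.0
```

View pics/t1.png

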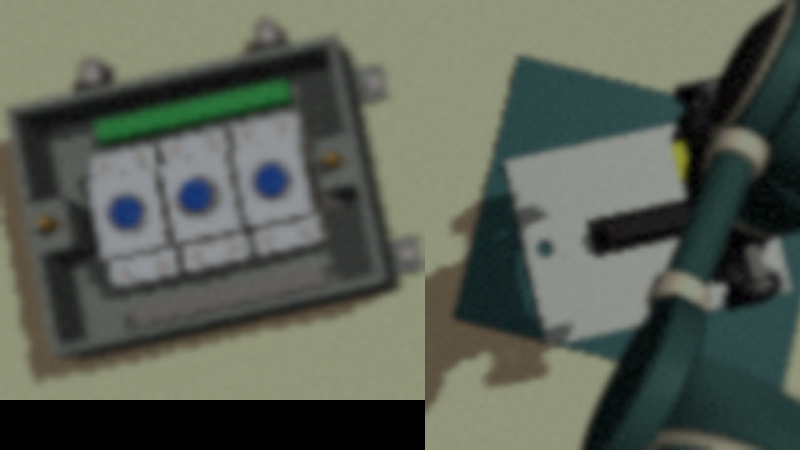

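The box is open: studs at crop (46,224) and (331,160), buttons at (126,212), (197,196) and (271,181). The cover lies flat on the mat. I'll measure the button heights to confirm which is popped.

Run:
```python
from h import *
d=np.load("t1.npy",allow_pickle=True).item();s=np.load("s2.npy",allow_pickle=True).item()
f=lambda x,y:(190+(x+.5)/5-.5,160+(y+.5)/5-.5)
for b in((126,212),(197,196),(271,181)):print(depth(d,*f(*b)),at_z(d,*f(*b),.0715),at_z(d,*f(*b),.0625))
s1=at_z(d,*f(46,224),.092);s2=at_z(d,*f(331,160),.092);print(s1,s2,(s1+s2)/2,np.linalg.norm(s1-s2))
for b in((271,350),(325,362),(377,387)):print("scene",depth(s,300+b[0]/4,150+b[1]/4))
```

```text
[0.5002558  0.29901021 0.06301964] [0.49942909 0.29681276 0.0715    ] [0.50030645 0.29914486 0.0625    ]
[0.50944704 0.25541468 0.07036113] [0.50932611 0.25516126 0.0715    ] [0.51028175 0.25716392 0.0625    ]
[0.51992715 0.21386315 0.06033948] [0.51865063 0.21180499 0.0715    ] [0.51968003 0.21346472 0.0625    ]
[0.48995924 0.33787354 0.092     ] [0.52886854 0.17368582 0.092     ] [0.50941389 0.25577968 0.092     ] 0.16873511692329624
scene [0.52315703 0.21657024 0.06115693]
scene [0.51261774 0.2596047  0.06846635]
scene [0.50098557 0.30114913 0.06012398]
```

The middle button is the popped one (top about 70 mm against 60 to 63 mm), at (0.510, 0.255). Moving there with the fingers shut.

arm_command(
  fingers=[1, 1, 1, 1, 1],
  slide=[
    [0, 4, 0],
    [0, 4.9, 0],
    [0, 4.9, 0],
    [0, 4.9, 0],
    [0, 4.9, 0],
  ],
  roll=[0, 0, 0, 0, 0],
)

```text
time: 9.25
ee_pos: [0.4945, 0.009, 0.1998]
orientation: [1.961, 2.453, 0.001]
contact_force: [1.0, -0.4, 0.2]
opening: 0.0124
grip_force: 0.0
```

arm_command(
  fingers=[1, 1, 1, 1, 1],
  slide=[
    [0.5, 4.9, 0],
    [0.5, 4.9, 0],
    [0.5, 4.9, 0],
    [0, 4.9, 0],
    [0, 4.9, 0],
  ],
  roll=[0, 0, 0, 0, 0],
)

```text
time: 9.75
ee_pos: [0.5096, 0.2544, 0.1997]
orientation: [1.96, 2.455, 0.001]
contact_force: [1.3, -0.1, -0.4]
opening: -0.0
grip_force: 0.0
```

arm_command(
  fingers=[1, 1, 1, 1, 1],
  slide=[
    [0, 0.3, -3],
    [0, 0, -4],
    [0, 0, -2.5],
    [0, 0, -1],
    [0, 0, 0],
  ],
  roll=[0, 0, 0, 0, 0],
)

```text
time: 10.25
ee_pos: [0.5086, 0.2548, 0.0926]
orientation: [-1.96, -2.454, 0.004]
contact_force: [-0.1, -0.3, -0.3]
opening: 0.0002
grip_force: 0.0
```

arm_command(
  fingers=[1, 1, 1, 1, 1],
  slide=[
    [0, 0, -0.5],
    [0, 0, -0.5],
    [0, 0, -0.3],
    [0, 0, -0.2],
    [0, 0, 0],
  ],
  roll=[0, 0, 0, 0, 0],
)

```text
time: 10.75
ee_pos: [0.5113, 0.2558, 0.0802]
orientation: [1.96, 2.453, 0.005]
contact_force: [2.2, -0.4, 2.7]
opening: -0.0
grip_force: 1.6
```

arm_command(
  fingers=[1, 1, 1, 1],
  slide=[
    [0, 0, -0.1],
    [0, 0, -0.05],
    [0, 0, 0],
    [0, 0, 0],
  ],
  roll=[0, 0, 0, 0],
)

```text
time: 11.15
ee_pos: [0.5101, 0.2555, 0.0777]
orientation: [1.96, 2.455, 0.001]
contact_force: [2.0, 1.4, 3.3]
opening: -0.0001
grip_force: 2.0
```

arm_command(
  fingers=[1, 1, 1],
  slide=[
    [0, 0, -0.1],
    [0, 0, -0.05],
    [0, 0, 0],
  ],
  roll=[0, 0, 0],
)

```text
time: 11.45
ee_pos: [0.5101, 0.2555, 0.0765]
orientation: [1.96, 2.455, 0.001]
contact_force: [1.6, 0.6, 7.1]
opening: -0.0002
grip_force: 3.4
```

arm_command(
  fingers=[1, 1, 1],
  slide=[
    [0, 0, -0.05],
    [0, 0, 0],
    [0, 0, 0],
  ],
  roll=[0, 0, 0],
)

```text
time: 11.75
ee_pos: [0.5101, 0.2555, 0.0765]
orientation: [1.96, 2.455, 0.001]
contact_force: [2.1, -0.0, 10.1]
opening: 0.0
grip_force: 4.8
```

The button is home: z stopped at 0.0765 while the force rose to 10 N. Going back for the cover.

arm_command(
  fingers=[1, 1, 0.5, 0, 0],
  slide=[
    [0, 0, 2],
    [0, 0, 3.5],
    [0, 0, 4],
    [0, -3, 2.8],
    [-0.5, -4.5, 0],
  ],
  roll=[0, 0, 0, 0, 0],
)

```text
time: 12.25
ee_pos: [0.5064, 0.1817, 0.2023]
orientation: [1.955, 2.456, 0.008]
contact_force: [0.8, -0.4, -0.1]
opening: 0.0431
grip_force: 0.0
```

arm_command(
  fingers=[0, 0, 0, 0, 0],
  slide=[
    [-0.5, -4.9, 0],
    [-0.5, -4.9, 0],
    [0, -4.9, 0],
    [0, -4.9, 0],
    [0, -4.9, 0],
  ],
  roll=[0, 0, 0, 0, 0],
)

```text
time: 12.75
ee_pos: [0.492, -0.0659, 0.1966]
orientation: [-1.957, -2.451, 0.003]
contact_force: [-0.0, 0.2, 0.1]
opening: 0.0851
grip_force: 0.0
```

arm_command(
  fingers=[0, 0, 0, 0, 0],
  slide=[
    [0, -4.9, 0],
    [0, -4.9, 0],
    [0, -4.5, 0],
    [0, -2.1, 0],
    [0, 0, 0],
  ],
  roll=[0, 0, 0, 0, 0],
)

```text
time: 13.25
ee_pos: [0.4927, -0.2305, 0.1965]
orientation: [-1.962, -2.447, 0.002]
contact_force: [-0.6, 0.8, -0.0]
opening: 0.085
grip_force: 0.0
```

Run:
```python
import st
from h import *
d=snap("top");
f=lambda x,y:(190+(x+.5)/5-.5,160+(y+.5)/5-.5)
for b in((126,212),(197,196),(271,181)):print(depth(d,*f(*b)))
```

```text
13.25 [ 0.4927 -0.2305  0.1965] yaw 12.552796277609568 [-0.48  0.06  1.94 -0.    1.15 -0.7 ] [-0.6  0.8 -0. ] 0.08500843032315822 0.0
[0.50029531 0.29911524 0.06261431]
[0.51044259 0.25750096 0.06098534]
[0.51968482 0.21347243 0.06245816]
```

All three buttons are now level at about 62 mm. Descending to the cover's grip.

arm_command(
  fingers=[0, 0, 0, 0, 0],
  slide=[
    [0, 0, -4],
    [0, 0, -4.5],
    [0, 0, -4.5],
    [0, 0, -2],
    [0, 0, 0],
  ],
  roll=[0, 0, 0, 0, 0],
)

```text
time: 13.8
ee_pos: [0.4901, -0.2247, 0.0435]
orientation: [-1.951, -2.447, 0.003]
contact_force: [0.3, 0.2, 0.7]
opening: 0.0858
grip_force: 0.0
```

arm_command(
  fingers=[0, 0, 0, 0],
  slide=[
    [0, 0, -1],
    [0, 0, -0.5],
    [0, 0, 0],
    [0, 0, 0],
  ],
  roll=[0, 0, 0, 0],
)

```text
time: 14.2
ee_pos: [0.4955, -0.229, 0.0346]
orientation: [1.959, 2.454, 0.001]
contact_force: [0.3, -0.5, -0.2]
opening: 0.0854
grip_force: 0.0
```

arm_command(
  fingers=[0, 0, 0.5, 0.8, 0.9],
  slide=[
    [-0.05, 0, -0.35],
    [0, 0, 0],
    [0, 0, 0],
    [0, 0, 0],
    [0, 0, 0],
  ],
  roll=[0, 0, 0, 0, 0],
  squeeze=25,
)

```text
time: 14.7
ee_pos: [0.4942, -0.2288, 0.0301]
orientation: [1.961, 2.455, 0.0]
contact_force: [0.8, 0.7, -0.5]
opening: 0.0439
grip_force: 0.0
```

arm_command(
  fingers=[1, 1, 1, 1, 1],
  slide=[
    [0, 0, 0],
    [0, 0, 0],
    [0, 0, 0],
    [0, 0, 0],
    [0, 0, 0],
  ],
  roll=[0, 0, 0, 0, 0],
  squeeze=40,
)

```text
time: 15.2
ee_pos: [0.4945, -0.2288, 0.0302]
orientation: [1.96, 2.454, 0.0]
contact_force: [0.9, 0.4, 0.7]
opening: 0.0156
grip_force: 39.8
```

arm_command(
  fingers=[1, 1, 1, 1, 1],
  slide=[
    [0, 0, 0.5],
    [0, 0, 1.5],
    [0, 0, 3],
    [0, 0, 4],
    [0, 0, 4],
  ],
  roll=[0, 0, 0, 0, 0],
)

```text
time: 15.7
ee_pos: [0.4933, -0.2282, 0.1614]
orientation: [-1.959, -2.453, 0.001]
contact_force: [0.1, -0.7, -1.8]
opening: 0.0152
grip_force: 39.3
```

arm_command(
  fingers=[1, 1, 1, 1, 1],
  slide=[
    [0, 2, 3],
    [0, 3.5, 0],
    [0, 4.3, 0],
    [0, 4.3, 0],
    [0, 4.3, 0],
  ],
  roll=[0, 0, 0, 0, 0],
)

```text
time: 16.2
ee_pos: [0.4936, -0.0433, 0.191]
orientation: [1.961, 2.454, 0.001]
contact_force: [0.6, -0.1, -3.3]
opening: 0.0153
grip_force: 39.4
```

arm_command(
  fingers=[1, 1, 1, 1, 1],
  slide=[
    [0, 4.3, 0],
    [0, 4.3, 0],
    [0.5, 4.3, 0],
    [0.5, 4.3, 0],
    [0.5, 4.3, 0],
  ],
  roll=[0, 0, 0, 0, 0],
)

```text
time: 16.7
ee_pos: [0.5087, 0.172, 0.1909]
orientation: [1.96, 2.455, 0.0]
contact_force: [0.1, -0.8, -2.9]
opening: 0.0153
grip_force: 39.4
```

arm_command(
  fingers=[1, 1, 1, 1, 1],
  slide=[
    [0, 4, 0],
    [0, 3, 0],
    [0, 1.4, 0],
    [0, 0, 0],
    [0, 0, 0],
  ],
  roll=[0, 0, 0, 0, 0],
)

```text
time: 17.2
ee_pos: [0.5089, 0.2535, 0.1901]
orientation: [1.96, 2.455, -0.002]
contact_force: [-0.8, -0.7, -2.8]
opening: 0.0152
grip_force: 39.4
```

Run:
```python
import st
from h import *
d=snap("top");np.save("t2.npy",d,allow_pickle=True)
cv2.imwrite("pics/t2.png",cv2.resize(d["image"][150:250,175:285],None,fx=5.4,fy=5.4,interpolation=cv2.INTER_CUBIC))
```

```text
17.2 [0.5089 0.2535 0.1901] yaw 12.806694220264593 [ 0.42  0.11  1.89 -0.    1.14  0.2 ] [-0.8 -0.7 -2.8] 0.015157600919204046 39.41036939620972
```

View pics/t2.png

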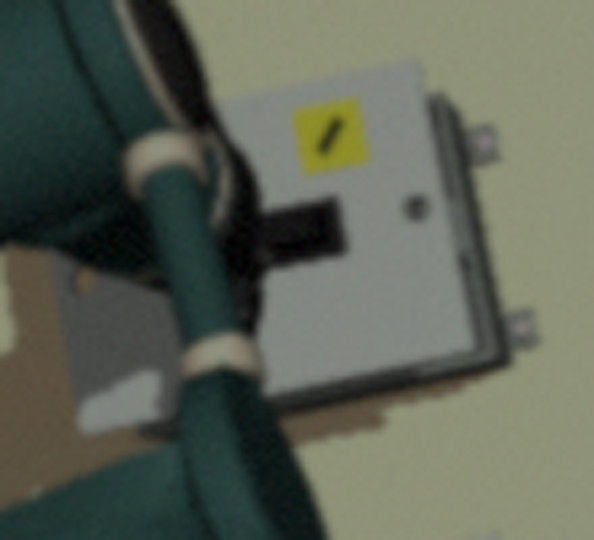

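The cover is above the box. The right hole is at crop (417,208) and the left hole at (84,282). I'll check both against the studs.

Run:
```python
from h import *
d=np.load("t2.npy",allow_pickle=True).item()
z=.1697
f=lambda x,y:at_z(d,175+(x+.5)/5.4-.5,150+(y+.5)/5.4-.5,z)
a=f(84,282);b=f(417,208);print(a,b,(a+b)/2,np.linalg.norm(a-b),np.degrees(np.arctan2(*(a-b)[:2][::-1])))
c=[f(*q) for q in((418,62),(475,347),(82,435))];print((c[0]+c[2])/2, np.linalg.norm(c[0]-c[1]),np.linalg.norm(c[2]-c[1]),np.degrees(np.arctan2(*(c[2]-c[1])[:2][::-1])))
import st
```

```text
[0.48961372 0.33839575 0.1697    ] [0.52843931 0.17273669 0.1697    ] [0.50902651 0.25556622 0.1697    ] 0.17014802919765498 103.19036499154885
[0.5079749  0.25533821 0.1697    ] 0.1464566399735914 0.19945503849569937 103.30189933831679
17.25 [0.509  0.2531 0.19  ] yaw 12.753084488595258 [ 0.42  0.11  1.89 -0.    1.14  0.2 ] [ 0.3  0.5 -2.6] 0.015132643848055086 39.41038191318512
```

arm_command(
  fingers=[1, 1, 1, 1, 1],
  slide=[
    [0.1, 0.1, -2],
    [0, 0, -2],
    [0, 0, -1.5],
    [0, 0, -0.7],
    [0, 0, 0],
  ],
  roll=[0, 0, 0, 0, 0],
)

```text
time: 17.75
ee_pos: [0.5094, 0.2542, 0.1266]
orientation: [-1.961, -2.453, 0.004]
contact_force: [0.3, -0.6, -3.5]
opening: 0.0153
grip_force: 39.3
```

arm_command(
  fingers=[1, 1, 1],
  slide=[
    [0, 0, 0],
    [0, 0, 0],
    [0, 0, 0],
  ],
  roll=[0, 0, 0],
)

```text
time: 18.05
ee_pos: [0.511, 0.2556, 0.1291]
orientation: [1.96, 2.454, 0.003]
contact_force: [-0.7, -0.5, -2.0]
opening: 0.0154
grip_force: 39.3
```

arm_command(
  fingers=[1, 1, 1, 1, 1],
  slide=[
    [-0.1, -0.1, 0],
    [0, 0, -0.3],
    [0, 0, -0.3],
    [0, 0, -0.2],
    [0, 0, 0],
  ],
  roll=[0, 0, 0, 0, 0],
)

```text
time: 18.55
ee_pos: [0.5088, 0.2541, 0.1193]
orientation: [-1.96, -2.454, 0.002]
contact_force: [-0.6, -0.3, -2.3]
opening: 0.0154
grip_force: 39.3
```

arm_command(
  fingers=[1, 1, 1, 1],
  slide=[
    [0, 0, -0.2],
    [0, 0, -0.2],
    [0, 0, -0.2],
    [0, 0, 0],
  ],
  roll=[0, 0, 0, 0],
)

```text
time: 18.95
ee_pos: [0.5089, 0.2542, 0.1135]
orientation: [-1.96, -2.455, 0.001]
contact_force: [0.6, -0.3, -2.4]
opening: 0.0149
grip_force: 39.3
```

Both holes are over the tapers with no contact. Continuing down gently.

arm_command(
  fingers=[1, 1, 1, 1],
  slide=[
    [0.07, 0, 0],
    [0, 0, -0.2],
    [0, 0, -0.2],
    [0, 0, 0],
  ],
  roll=[0, 0, 0, 0],
)

```text
time: 19.35
ee_pos: [0.5096, 0.2541, 0.1095]
orientation: [-1.96, -2.455, 0.001]
contact_force: [-0.6, -0.4, -2.4]
opening: 0.0148
grip_force: 39.3
```

arm_command(
  fingers=[1, 1, 1, 1],
  slide=[
    [0, 0, -0.2],
    [0, 0, -0.2],
    [0, 0, -0.1],
    [0, 0, 0],
  ],
  roll=[0, 0, 0, 0],
)

```text
time: 19.75
ee_pos: [0.5097, 0.2542, 0.1047]
orientation: [-1.96, -2.455, 0.001]
contact_force: [-0.3, 0.1, -2.8]
opening: 0.0153
grip_force: 39.3
```

arm_command(
  fingers=[1, 1, 1, 1],
  slide=[
    [0, 0, -0.2],
    [0, 0, 0],
    [0, 0, -0.1],
    [0, 0, 0],
  ],
  roll=[0, 0, 0, 0],
)

```text
time: 20.15
ee_pos: [0.5099, 0.2542, 0.1019]
orientation: [-1.96, -2.455, 0.0]
contact_force: [0.4, 0.3, -1.5]
opening: 0.0157
grip_force: 39.3
```

arm_command(
  fingers=[1, 1],
  slide=[
    [0, 0, -0.05],
    [0, 0, 0],
  ],
  roll=[0, 0],
)

```text
time: 20.35
ee_pos: [0.5099, 0.2543, 0.1015]
orientation: [-1.96, -2.455, 0.0]
contact_force: [0.3, -0.2, -1.8]
opening: 0.0153
grip_force: 39.3
```

arm_command(
  fingers=[1, 1, 1, 1],
  slide=[
    [0, 0, -0.05],
    [0, 0, 0],
    [0, 0, -0.05],
    [0, 0, 0],
  ],
  roll=[0, 0, 0, 0],
)

```text
time: 20.75
ee_pos: [0.51, 0.2544, 0.1012]
orientation: [1.96, 2.455, 0.0]
contact_force: [-1.3, -0.9, 2.7]
opening: 0.0147
grip_force: 40.2
```

The cover is seated: contact force is felt at the original grasp height. Releasing and withdrawing straight up.

arm_command(
  fingers=[0.5, 0.2, 0, 0, 0],
  slide=[
    [0, 0, 0],
    [0, 0, 0],
    [0, 0, 0],
    [0, 0, 0],
    [0, 0, 0],
  ],
  roll=[0, 0, 0, 0, 0],
)

```text
time: 21.25
ee_pos: [0.51, 0.2543, 0.1004]
orientation: [1.961, 2.455, 0.0]
contact_force: [0.0, -0.2, 0.8]
opening: 0.0848
grip_force: 0.0
```

arm_command(
  fingers=[0, 0, 0, 0, 0],
  slide=[
    [0, 0, 1],
    [0, 0, 3],
    [0, 0, 4],
    [0, -4, 3],
    [0, -4.5, 0],
  ],
  roll=[0, 0, 0, 0, 0],
)

```text
time: 21.75
ee_pos: [0.5137, 0.1706, 0.2175]
orientation: [1.952, 2.453, 0.015]
contact_force: [2.2, -0.7, 0.8]
opening: 0.0857
grip_force: 0.0
```

arm_command(
  fingers=[0, 0, 0, 0, 0],
  slide=[
    [0, -4.5, 0],
    [0, -4.5, 0],
    [0, -4.5, 0],
    [0, -4.5, 0],
    [0, 0, 0],
  ],
  roll=[0, 0, 0, 0, 0],
)

```text
time: 22.25
ee_pos: [0.51, -0.0154, 0.2115]
orientation: [1.966, 2.448, -0.001]
contact_force: [-0.2, 0.7, -0.3]
opening: 0.0853
grip_force: 0.0
```

Run:
```python
import st
from h import *
d=snap("top");o=np.load("top0.npy",allow_pickle=True).item()
z=lambda q:cv2.resize(q["image"][155:245,180:280],None,fx=4,fy=4,interpolation=cv2.INTER_CUBIC)
cv2.imwrite("pics/t3.png",np.hstack([z(o),z(d)]))
for u,v in((215,190),(215,215),(255,180),(260,210)):print(depth(d,u,v)[2],depth(o,u,v)[2])
```

```text
22.25 [ 0.51   -0.0154  0.2115] yaw 12.461222084544842 [-0.08 -0.03  1.99 -0.    1.18 -0.29] [-0.2  0.7 -0.3] 0.08534961652876877 0.0
0.08096623590466745 0.07917478002812306
0.08008033459880126 0.07923612821999892
0.08066130742575384 0.08082262347324609
0.07851368071248999 0.08002955040228166
```

View pics/t3.png

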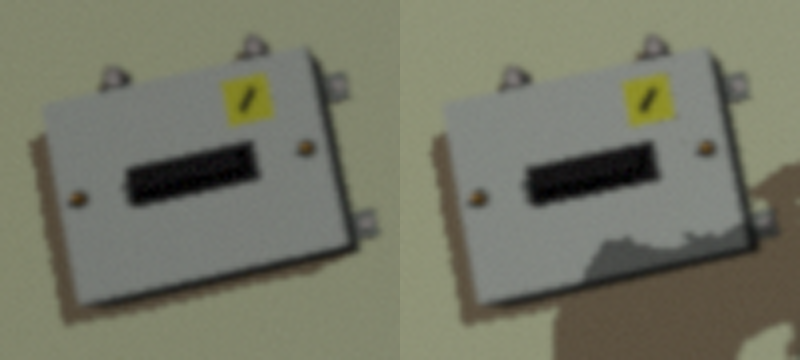

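The cover is back exactly as at the start: both studs show through at (478,199) and (706,148), and the plate is flat at about 80 mm.

```bash
python3 -c "
from cell import bot
print(bot.finish_job())"
```

```text
the job is handed in; nothing more can be done
None
```

I laid the cover on the mat, pushed the middle reset button home, put the cover back flat over both studs and let go, then handed the job in at about 22 s; no verdict was returned.

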